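# Switch a pressing table back on behind its loose cover

## Robot

A 7-joint arm with a two-finger parallel gripper is mounted at the origin on the work surface. World frame = base frame: x ahead of the robot, y to its left, z up, the work surface at z = 0. Lengths are in m, angles in rad, forces in N, time in s.
With the tool pointing down it reaches from about 0.4 to 0.85 m from the base axis. Payload 10.4 kg.
Tool frame: the origin (TCP) lies midway between the tips of the shut fingers; the grasp point (between the pads) lies 19 mm behind it; z points along the fingers, y is the line along which they close (so a half turn about z gives the same grasp; the last joint's range is limited). The gripper opens to 87 mm and grips with 3 to 60 N. Pads are 19 mm wide; open, the fingers measure 117 mm over their backs; the gripper's body (75 mm by 190 mm) begins 51 mm behind the grasp point.
Start: joints at [-1.277, 0.332, -0.065, 1.46, 0.022, 1.35, -0.088], TCP at [0.195, 0.594, 0.223] pointing down, gripper open.
Joint ranges: [-2.6, 2.6], [-0.5, 2.12], [-1.47, 1.34], [0.16, 2.42], [-1.27, 4.41], [0.06, 2.06], [-2.6, 2.6]. Speed limits (rad/s): [2.22, 2.22, 2.79, 2.79, 3.14, 3.14, 3.14].

## Interface

Orientations are given as a unit quaternion [x, y, z, w].
In Python, from bench import sensors, eyes, order gives the robot as it stands.
- The arm moves only by the tool arm_command, never from a script. Its argument "steps" is a list of rows, each an object with "rot": the turn, a rotation vector about the world's x, y, z in degrees, a list of three; "slide": the shift along the world's x, y, z in m, a list of three; "grip": the opening, from 0 (shut) to 1 (fully open). A call has exactly 8 rows; each row shifts and turns the commanded pose from where the row before left it; what a row does not reach is not made up. A row lasts 1/8 s, in which the tool goes at most 62.5 mm and 10.7 degrees, less where a joint would pass 70% of its speed; a pose out of reach is approached as far as the arm can. A call with a gripper value outside its range is refused whole. The fingers move at their own pace and stop on an object; "newtons" is the grip in N (left out, the last holds). Time passes only in rows, so rows that do not move let the fingers close, or fill a call up. It gives the time, the measured TCP pose, the force, the opening and the grip force at its end, in the units of the state.
- sensors.read_state(): the state, without advancing time (a new reading comes with each control period).
- eyes.camera(name): name is "scene" or "top" or "wrist"; returns a dict with "pixels" (384x512x3 uint8, red, green, blue), "intrinsics" (3x3 intrinsics, pixels), "pose" (4x4, takes a point from camera to world coordinates). Camera axes: x right, y down, z forward; pixel columns grow to the right and rows downward; lengths in m; the calibration is good to about 2 mm. The wrist camera is an equidistant fisheye: a pixel r from the principal point sees the ray r / f radians off the axis. A picture is of the moment at which its call begins. There is no depth.
- order.close_job(): hands the job in; it is judged then, once.
Trained networks look in a picture, given as the dict that the camera call returned (one of the last four; its "shot" number tells which), for a name from the list of things; names that differ only in an ending like _2 or _b are one class to them, and where a whole thing is asked for, a point or a joint stands for the part that bears it (a point fixed in the world has none). Each returns a list of dicts, best first, with "conf" (0 to 1); they miss things now and then, are a little off and sometimes report something else, mostly with a low value. They report only what shows in the picture. A call takes as long as a camera call. They do not tell look-alikes from the thing itself.
- eyes.look_for(name, picture): "bbox" ([left, top, right, bottom] in pixels, round what is visible of it).
The state is a dict: "time": time; "joint_positions": joint angles; "joint_vel": joint speeds; "joint_torque": joint torques, N m; "ee_pos": TCP position; "eef_rot": TCP orientation; "ft_force": force on the tool from outside, world axes, zero at the start; "torque": the same for the moment, N m; "width": finger opening in m; "grip_force": force on a finger pad.
Only numpy, scipy, OpenCV 4.12 (cv2) and the standard library are available. Lean on these libraries where they do the work, as an engineer would, in place of code of your own. Each camera call takes 0.05 s, during which the arm holds its last target. There are 200 camera calls.

## Task

The pressing table's isolator has tripped. Lift the blue cover plate off the two pins of the sloping switch box and lay it flat, handle up and roughly centred, on the orange-brown topped rubber pad; push the red switch slide in the box all the way up the slope to its stop at the green end; then put the cover back over both pins so that it lies flush on the box, and let go. Do not drop the cover, and leave the other things on the table where they are.

Things in the scene. Friction and masses are not known exactly. Their poses are not given: they have to be found in the camera images.
- recess: fixed white switch box, its open top sloping 30 degrees to face the robot. Origin: centre of the rim's top face, where the centre of the cover's underside belongs when seated (115 mm above the table). x: up the slope, away from the robot; y: across; z: square out of the face. Rim 164 (x) x 172 (y) mm; opening 140 x 120, 50 deep.
- pin_left (a point): tip of the brass pin that stands square on the rim at x = 0, y = +72 mm of recess: 10 in diameter, 16 tall, the upper 7 tapering to 4
- pin_right (a point): tip of the other, equal pin, at x = 0, y = -72 mm of recess
- hood_edge (a point): middle of the lower front edge of the aluminium drip hood fixed on two posts at the back of the box: level, 200 mm wide, reaching 90 mm back from this edge over the upper part of the box; the edge lies 25 mm horizontally beyond the origin of recess and 125 mm above it
- cover: loose blue plate, 160 (x) x 176 (y) x 4 mm, 0.2 to 0.45 kg, the same either way round. Origin: centre of its underside; z: out on the handle side. Two 16 mm holes at y = +/-72, x = 0. Black bridge handle: bar along x, 96 long, 14 wide, 34 to 46 mm above the origin, on posts at x = +/-41 (54 long, 30 high free under it). It starts on the pins.
- slide (a joint): travel of the switch slide up the slope, m: 0 at the lower, yellow end (off), 0.065 at its stop at the upper, green end (on). It starts between 0 and 0.025. Friction about 3 N holds it where it is left.
- slide_top (a point): middle of the top of the slide's red fin. The fin is 44 long (along the slope, x of recess), 12 thick (y of recess), and stands 36 clear above its black base; its top is 6 below the rim's top face. It lies on the middle line of the recess (y = 0), at x = -50 mm + travel. The cover hides it at the start.
- pad_top (a point): centre of the top of the pad on which the cover is laid: square black rubber pad with orange-brown top, 200 x 200 x 8 thick, flat and fixed on the table, on the left or on the right of the box; its x and y run along the pad's sides.
- tray: divided white tray of spools, 180 x 180 x 40, origin at the centre of its underside (bystander, mm)
- spray: clear bottle with a blue cap, 64 in diameter, 190 tall, origin under its centre (bystander, mm)
- cone_a: purple thread cone, 64 in diameter at the foot, 112 tall, origin under its centre (bystander, mm)
- cone_b: green thread cone, 64 in diameter at the foot, 112 tall, origin under its centre (bystander, mm)
- iron: white and steel pressing iron with a blue handle, about 190 x 100 x 127 tall, origin under its middle, nose along its x (bystander, mm)
- brush: clothes brush lying on its bristles, 50 x 160 x 30 tall, origin under its centre (bystander, mm)
- jar: amber jar with a red cap, 64 in diameter, 90 tall, origin under its centre (bystander, mm)
- mug: white mug, 80 in diameter, 90 tall, handle at its +y, origin under its centre (bystander, mm)
Mind the look-alikes: they are no part of the job. What is shaped like the cover but purple or yellow is not meant.

How it is judged:
On the way, in this order (a step that is already met when the one before it is completed fails the run):
1. the cover is lifted clear of the pins in the fingers (z of cover in the frame of recess above 0.02 m and contact force between the fingers and cover above 0.5 N), for 0.1 s.
2. the cover lies flat on the pad, within 50 mm of its centre, released (horizontal distance between cover and pad_top below 0.05 m and z of cover in the frame of pad_top below 0.006 m and angle between cover's own z axis and vertical below 0.06 rad and contact force between the fingers and cover below 0.1 N and linear speed of cover below 0.03 m/s), for 0.3 s.
3. the slide is at its upper stop (within 5 mm) while the cover lies on the pad (value of joint slide above 0.06 m and horizontal distance between cover and pad_top below 0.05 m and z of cover in the frame of pad_top below 0.006 m and angle between cover's own z axis and vertical below 0.06 rad), for 0.2 s.
4. the cover is lifted off the pad in the fingers (z of cover in the frame of pad_top above 0.02 m and contact force between the fingers and cover above 0.5 N), for 0.1 s.
At the end, for the whole second after the job is handed in: The cover lies on the rim with both pins through its holes: its origin within 6.5 mm of that of the recess and less than 4 mm above the rim, parallel to it within 0.05 rad (turned within 0.12 rad, either way round), at rest and released; the slide is within 5 mm of its upper stop (distance between cover and recess below 0.0065 m and z of cover in the frame of recess below 0.004 m and angle between the z axis of cover and the z axis of recess, either way round below 0.05 rad and angle between the x axis of cover and the x axis of recess, either way round below 0.12 rad and contact force between the fingers and cover below 0.1 N and linear speed of cover below 0.03 m/s and value of joint slide above 0.06 m); the robot touches nothing.
It fails at once if the cover is dropped or thrown (faster than 0.7 m/s out of the fingers) (contact force between the fingers and cover below 0.01 N and linear speed of cover above 0.7 m/s).
It fails at once if one of the other loose things on the table is moved by more than 40 mm (distance of any of tray, spray, cone_a, cone_b, iron, brush, jar, mug from where it was at the start of the episode above 0.04 m).
It also fails if it takes over 69 s, if anything falls off the work surface, if the arm or the gripper's body presses on something with over 40 N, if the wrist force passes 120 N, or if a joint passes its speed limit or range.

## Working session

There is one attempt and no reset: what is moved stays moved. The work goes in short steps, Python scripts to look and compute and a tool call to move; the robot and the scene stay as the last step left them, time stands still between calls to the robot, and variables do not carry over. Pictures are saved under pics/ and viewed, at most 10 in all, crops included, and the job is handed in when it is done.

Besides the shell and the picture viewer there is one more tool, called after "Call:" as a command line: name --argument value ..., lists and objects as JSON in quotes. arm_command: Moves the arm, as the interface text tells. Its arguments: {"type":"object","properties":{"steps":{"type":"array","items":{"type":"object","properties":{"rot":{"type":"array","items":{"type":"number"}},"slide":{"type":"array","items":{"type":"number"}},"grip":{"type":"number"}}}},"newtons":{"type":"number"}},"required":["steps"]}

```bash
mkdir -p pics; cat > h.py <<'E'
import numpy as np, cv2
from bench import sensors, eyes, order
from scipy.spatial.transform import Rotation as R
def save(d,n,crop=None,s=1):
    p=d["pixels"][:,:,::-1]
    if crop: p=p[crop[1]:crop[3],crop[0]:crop[2]]
    cv2.imwrite(f"pics/{n}.png",cv2.resize(p,None,fx=s,fy=s,interpolation=cv2.INTER_CUBIC))
def ray(d,u,v):
    K=np.array(d["intrinsics"]);T=np.array(d["pose"])
    r=np.linalg.inv(K)@[u,v,1]; return T[:3,3],T[:3,:3]@r
def atz(d,u,v,z):
    o,r=ray(d,u,v); return o+r*(z-o[2])/r[2]
def proj(d,P):
    K=np.array(d["intrinsics"]);T=np.array(d["pose"])
    c=(np.atleast_2d(P)-T[:3,3])@T[:3,:3]; q=c@K.T; return q[:,:2]/q[:,2:]
E
python3 - <<'E'
from h import *
a=eyes.camera("scene");b=eyes.camera("top")
im=np.vstack([a["pixels"],b["pixels"]]);
cv2.imwrite("pics/a.png",cv2.resize(np.hstack([a["pixels"],b["pixels"]])[:,:,::-1],(800,300)))
save(a,"scene",s=1.5);save(b,"top",s=1.5)
import pickle;pickle.dump((a,b),open("ab.pkl","wb"))
for n,d in(("scene",a),("top",b)):
    print(n,np.round(d["intrinsics"],1).tolist(),np.round(d["pose"],3).tolist())
    for k in("cover","recess","pad_top"):
        print(k,[(np.round(x["bbox"]).tolist(),round(x["conf"],2)) for x in eyes.look_for(k,d)][:4])
print(sensors.read_state())
E
```

```text
scene [[500.0, 0.0, 253.4], [0.0, 500.0, 196.8], [0.0, 0.0, 1.0]] [[0.079, 0.864, -0.498, 1.432], [0.997, -0.064, 0.047, -0.098], [0.008, -0.5, -0.866, 1.816], [0.0, 0.0, 0.0, 1.0]]
cover [([155.0, 132.0, 192.0, 174.0], 0.86), ([249.0, 163.0, 297.0, 197.0], 0.83)]
recess [([223.0, 233.0, 272.0, 251.0], 0.83)]
pad_top [([312.0, 178.0, 368.0, 226.0], 0.98)]
top [[384.6, 0.0, 254.6], [0.0, 384.6, 193.6], [0.0, 0.0, 1.0]] [[0.003, -0.998, 0.065, 0.41], [-1.0, -0.003, 0.001, -0.016], [-0.001, -0.065, -0.998, 1.326], [0.0, 0.0, 0.0, 1.0]]
cover [([324.0, 261.0, 375.0, 320.0], 0.97), ([194.0, 212.0, 256.0, 268.0], 0.87), ([235.0, 152.0, 293.0, 195.0], 0.86)]
recess []
pad_top [([123.0, 180.0, 182.0, 239.0], 0.61)]
{'time': 0.4, 'joint_positions': array([-1.27659869,  0.33227819, -0.064703  ,  1.46020301,  0.02158637,
        1.349892  , -0.08847994]), 'joint_vel': array([ 0.00051709, -0.00061657, -0.00073694, -0.00121109,  0.00157537,
       -0.00112406, -0.00164871]), 'joint_torque': array([-1.72734503e-04, -6.22362828e+01,  2.46946653e-02, -3.89670467e+01,
       -6.11259718e-02,  3.35473311e-02,  3.83013037e-05]), 'ee_pos': array([0.19467413, 0.59388085, 0.22247743]), 'eef_rot': array([ 1.57724770e-01,  9.87483111e-01, -4.13909934e-05, -1.86672902e-05]), 'ft_force': array([-0.43359734, -0.72537644, -0.3315342 ]), 'torque': array([ 0.0177851 , -0.00010458,  0.01416556]), 'grip_force': 0.0, 'width': 0.08746451419920082}
```

View pics/top.png

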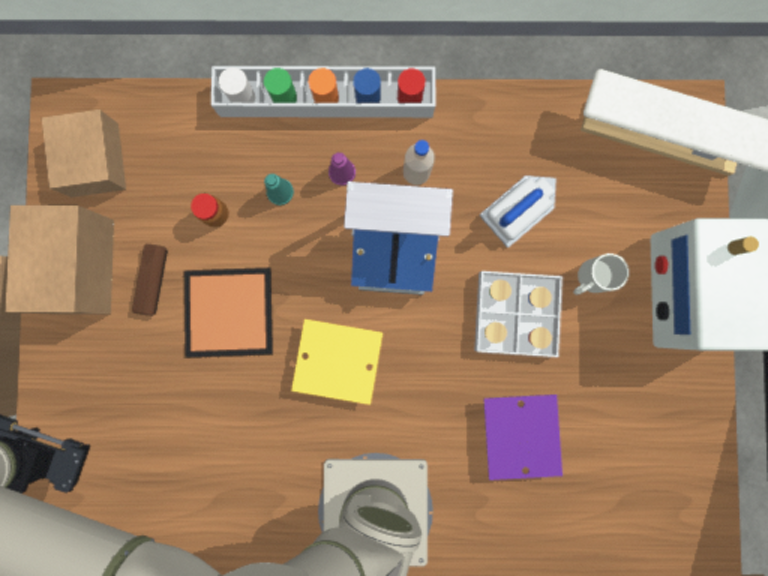

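View pics/scene.png

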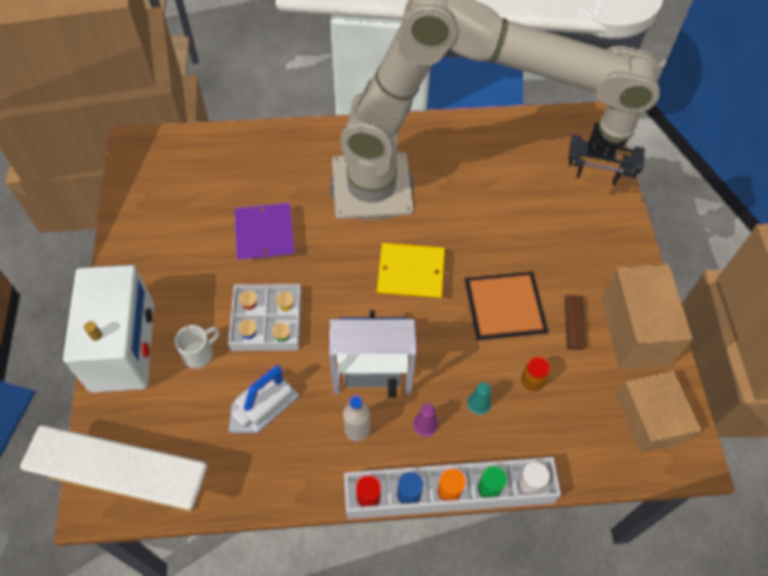

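The top view shows the blue plate with the black handle at about (395,258)/1.5 on the white box, under the grey hood. The look-alikes are yellow at (337,362)/1.5 and purple at (523,437)/1.5, neither of which is blue or on the pins. The pad is at (228,312)/1.5. I'll confirm with one enlarged crop.

```bash
python3 - <<'E'
from h import *
import pickle;a,b=pickle.load(open("ab.pkl","rb"))
save(b,"crop",(220,115,310,200),7)
hsv=cv2.cvtColor(b["pixels"],cv2.COLOR_RGB2HSV)
m=cv2.inRange(hsv,(5,110,150),(16,255,255)); m[:, :120]=0;m[:,190:]=0;m[:170]=0;m[245:]=0
c=max(cv2.findContours(m,0,2)[0],key=cv2.contourArea);r=cv2.minAreaRect(c)
print("pad",r,atz(b,*r[0],.008),[atz(b,*q,.008)[:2].round(3).tolist() for q in cv2.boxPoints(r)])
E
```

```text
pad ((151.5, 208.0), (50.0, 49.0), 90.0) [0.44483912 0.33891305 0.008     ] [[0.531, 0.425], [0.531, 0.256], [0.36, 0.254], [0.359, 0.421]]
```

View pics/crop.png

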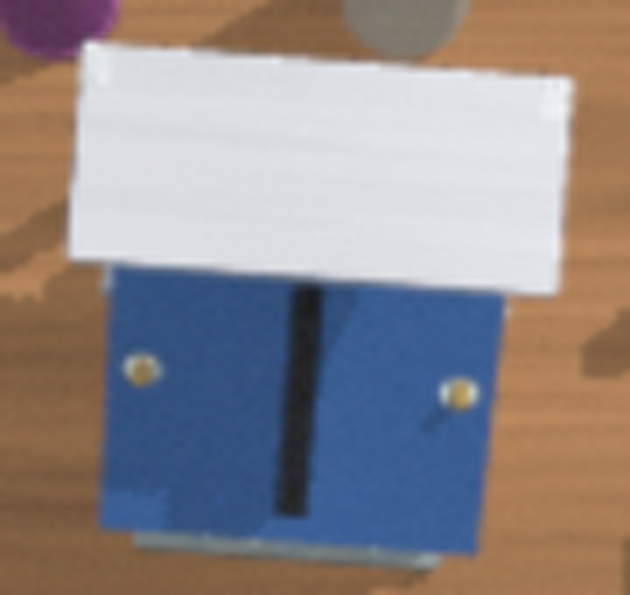

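The crop confirms the blue plate with the black handle on brass pins at crop (142,369) and (459,394). The hood edge runs from (68,260) to (558,294). The next step is fitting the box pose from these.

```bash
cat >> h.py <<'E'
def box(p):
    Rz=R.from_euler('z',p[2]).as_matrix()
    Rr=Rz@R.from_euler('y',-np.pi/6).as_matrix()
    return np.array([p[0],p[1],.115]),Rr,Rz
E
python3 - <<'E'
from h import *
from scipy.optimize import least_squares
import pickle;a,b=pickle.load(open("ab.pkl","rb"))
px=np.array([[142,369],[459,394],[68,260],[558,294]])
px=(px+.5)/7-.5+[220,115]
def pts(p):
    o,Rr,Rz=box(p)
    return np.array([o+Rr@[0,.072,.016],o+Rr@[0,-.072,.016],o+Rz@[.025,.1,.125],o+Rz@[.025,-.1,.125]])
s=least_squares(lambda p:(proj(b,pts(p))-px).ravel(),[.55,0,0]);p=s.x
print(p,np.degrees(p[2]),s.fun.round(2))
np.save("box.npy",p)
o,Rr,Rz=box(p)
print("z",Rr[:,2],"x",Rr[:,0])
# target tool orient: z=-recess z, y=recess y or -y
for sgn in(1,-1):
    z=-Rr[:,2];y=sgn*Rr[:,1];x=np.cross(y,z);T=R.from_matrix(np.c_[x,y,z])
    q=R.from_quat(sensors.read_state()["eef_rot"]);print(sgn,np.degrees((T*q.inv()).as_rotvec()).round(1),q.as_matrix().round(2).tolist())
for h in(.04,.10): 
    print(h,(o+Rr@[-.003,0,h-.019]).round(4))
# cover corner check
for sh in(0,-.003):
    print(proj(b,[o+Rr@[-.08+sh,.088,.004],o+Rr@[-.08+sh,-.088,.004],o+Rr@[-.048+sh,0,.046]]).round(1).tolist())
print(((np.array([[100,528],[477,553],[290,517]])+.5)/7-.5+[220,115]).round(1).tolist())
E
```

```text
[ 0.57034421 -0.03966704 -0.07016879] -4.020375448162397 [-0.2   0.88  0.37  0.66 -0.08 -0.83 -0.07 -0.58]
z [-0.49876959  0.03505561  0.8660254 ] x [ 0.86389427 -0.0607181   0.5       ]
1 [ -5.8 -29.5  13.8] [[-0.95, 0.31, -0.0], [0.31, 0.95, -0.0], [0.0, -0.0, -1.0]]
-1 [  42.6   -8.3 -160.6] [[-0.95, 0.31, -0.0], [0.31, 0.95, -0.0], [0.0, -0.0, -1.0]]
0.04 [ 0.5573 -0.0387  0.1317]
0.1 [ 0.5274 -0.0366  0.1836]
[[233.9, 189.1], [287.9, 193.1], [261.3, 187.7]]
[[233.9, 189.9], [287.8, 193.9], [261.2, 188.6]]
[[233.9, 190.0], [287.7, 193.6], [261.0, 188.4]]
```

Call:
arm_command --steps '[{"slide": [0.018,-0.039,0.01],"grip": 1},{"slide": [0.018,-0.039,0.01],"grip": 1},{"slide": [0.018,-0.039,0.01],"grip": 1},{"slide": [0.018,-0.039,0.01],"grip": 1},{"slide": [0.018,-0.039,0],"grip": 1},{"slide": [0.018,-0.039,0],"grip": 1},{"slide": [0.018,-0.039,0],"grip": 1},{"slide": [0.018,-0.039,0],"grip": 1}]'

```text
schema error: expected keys rot, slide, grip
```

Call:
arm_command --steps '[{"slide": [0.018,-0.039,0],"rot": [-0.97,-4.92,2.3],"grip": 1},{"slide": [0.018,-0.039,0],"rot": [-0.97,-4.92,2.3],"grip": 1},{"slide": [0.018,-0.039,0],"rot": [-0.97,-4.92,2.3],"grip": 1},{"slide": [0.018,-0.039,0],"rot": [-0.97,-4.92,2.3],"grip": 1},{"slide": [0.018,-0.039,0],"rot": [-0.97,-4.92,2.3],"grip": 1},{"slide": [0.018,-0.039,0],"rot": [-0.97,-4.92,2.3],"grip": 1},{"slide": [0.018,-0.039,0],"grip": 1},{"slide": [0,0,0],"grip": 1}]'

```text
schema error: expected keys rot, slide, grip
```

```bash
cat >> h.py <<'E'
def fish(d,P):
    K=np.array(d["intrinsics"]);T=np.array(d["pose"])
    c=(np.atleast_2d(P)-T[:3,3])@T[:3,:3]
    th=np.arctan2(np.hypot(c[:,0],c[:,1]),c[:,2]);ph=np.arctan2(c[:,1],c[:,0])
    return np.c_[K[0,2]+K[0,0]*th*np.cos(ph),K[1,2]+K[1,1]*th*np.sin(ph)]
def tcp(): s=sensors.read_state(); return s["ee_pos"],R.from_quat(s["eef_rot"])
E
python3 - <<'E'
from h import *
p=np.load("box.npy");o,Rr,_=box(p);t,q=tcp()
T=R.from_matrix(Rr@np.diag([-1,1,-1]))
print("tcp in recess",(Rr.T@(t-o)).round(4),"rot left",np.degrees((T*q.inv()).as_rotvec()).round(2),sensors.read_state()["joint_positions"].round(2),sensors.read_state()["time"])
d=eyes.camera("wrist");print(np.round(d["intrinsics"],1).tolist(),np.round(d["pose"],3).tolist())
im=d["pixels"].copy()
for P in [[0,.072,.016],[0,-.072,.016]]:
    u=fish(d,o+Rr@P)[0];print(u);cv2.circle(im,tuple(int(x) for x in u),2,(255,0,255),-1)
d["pixels"]=im;save(d,"w1",s=1.5)
import pickle;pickle.dump(d,open("w1.pkl","wb"))
E
```

```text
tcp in recess [-0.3093  0.6057  0.3027] rot left [ -5.78 -29.52  13.81] [-1.28  0.33 -0.06  1.46  0.02  1.35 -0.09] 0.4
[[297.3, 0.0, 259.9], [0.0, 297.3, 186.6], [0.0, 0.0, 1.0]] [[0.311, 0.919, 0.242, 0.13], [0.95, -0.301, -0.08, 0.617], [-0.0, 0.255, -0.967, 0.385], [0.0, 0.0, 0.0, 1.0]]
[ 66.89929426 423.06576978]
[ 28.80296104 412.96261251]
```

View pics/w1.png

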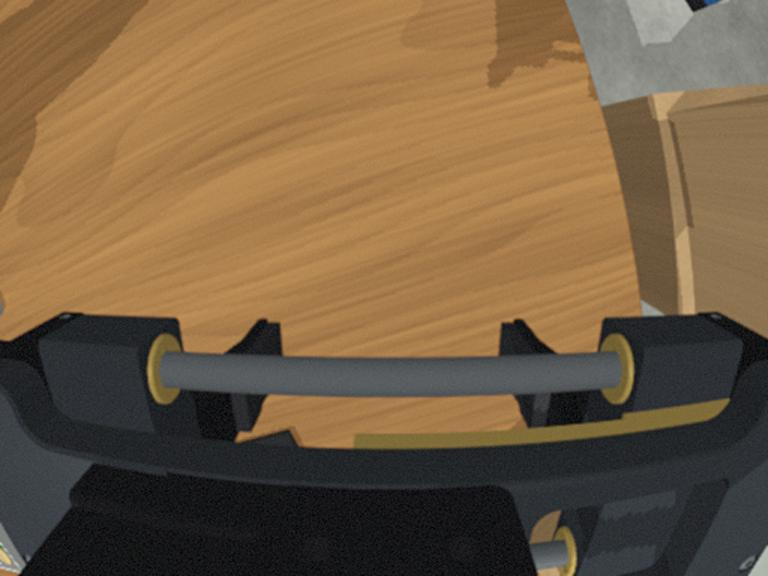

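The moves were refused because every row needs all three keys. This wrist picture shows only bare wood and the open fingers. I'm sending the moves again.

Call:
arm_command --steps '[{"rot": [0,0,0],"slide": [0.018,-0.039,0.01],"grip": 1},{"rot": [0,0,0],"slide": [0.018,-0.039,0.01],"grip": 1},{"rot": [0,0,0],"slide": [0.018,-0.039,0.01],"grip": 1},{"rot": [0,0,0],"slide": [0.018,-0.039,0.01],"grip": 1},{"rot": [0,0,0],"slide": [0.018,-0.039,0],"grip": 1},{"rot": [0,0,0],"slide": [0.018,-0.039,0],"grip": 1},{"rot": [0,0,0],"slide": [0.018,-0.039,0],"grip": 1},{"rot": [0,0,0],"slide": [0.018,-0.039,0],"grip": 1}]'

```text
time: 1.45
ee_pos: [0.3392, 0.2806, 0.2628]
eef_rot: [0.158, 0.987, 0.0, 0.0]
ft_force: [1.3, 0.0, -0.1]
width: 0.087
grip_force: 0.0
```

Call:
arm_command --steps '[{"slide": [0.018,-0.039,0],"rot": [-0.97,-4.92,2.3],"grip": 1},{"slide": [0.018,-0.039,0],"rot": [-0.97,-4.92,2.3],"grip": 1},{"slide": [0.018,-0.039,0],"rot": [-0.97,-4.92,2.3],"grip": 1},{"slide": [0.018,-0.039,0],"rot": [-0.97,-4.92,2.3],"grip": 1},{"slide": [0.018,-0.039,0],"rot": [-0.97,-4.92,2.3],"grip": 1},{"slide": [0.018,-0.039,0],"rot": [-0.97,-4.92,2.3],"grip": 1},{"slide": [0.018,-0.039,0],"rot": [0,0,0],"grip": 1},{"slide": [0,0,0],"rot": [0,0,0],"grip": 1}]'

```text
time: 2.45
ee_pos: [0.4594, 0.0195, 0.2626]
eef_rot: [0.043, 0.969, -0.007, 0.244]
ft_force: [-0.6, 0.6, 0.8]
width: 0.0872
grip_force: 0.0
```

```bash
cat > w.py <<'E'
from h import *
import sys
p=np.load("box.npy");o,Rr,_=box(p);t,q=tcp()
T=R.from_matrix(Rr@np.diag([-1,1,-1]))
print("tcp in recess",(Rr.T@(t-o)).round(4),"rot left",np.degrees((T*q.inv()).as_rotvec()).round(2),sensors.read_state()["joint_positions"].round(2),sensors.read_state()["time"])
d=eyes.camera("wrist")
import pickle;pickle.dump(d,open(sys.argv[1]+".pkl","wb"))
im=d["pixels"].copy()
for P in [[0,.072,.016],[0,-.072,.016]]:
    u=fish(d,o+Rr@P)[0];print(u);cv2.circle(im,tuple(int(round(x)) for x in u),1,(255,0,255),-1)
d["pixels"]=im;save(d,sys.argv[1],s=1.5)
E
python3 w.py w1
```

```text
tcp in recess [-0.0257  0.0513  0.1852] rot left [-0.61 -1.65  0.96] [-0.61 -0.49  0.25  2.21  0.38  0.98  0.98] 2.45
[277.39104189 195.94479059]
[157.83214868 197.66969456]
```

View pics/w1.png

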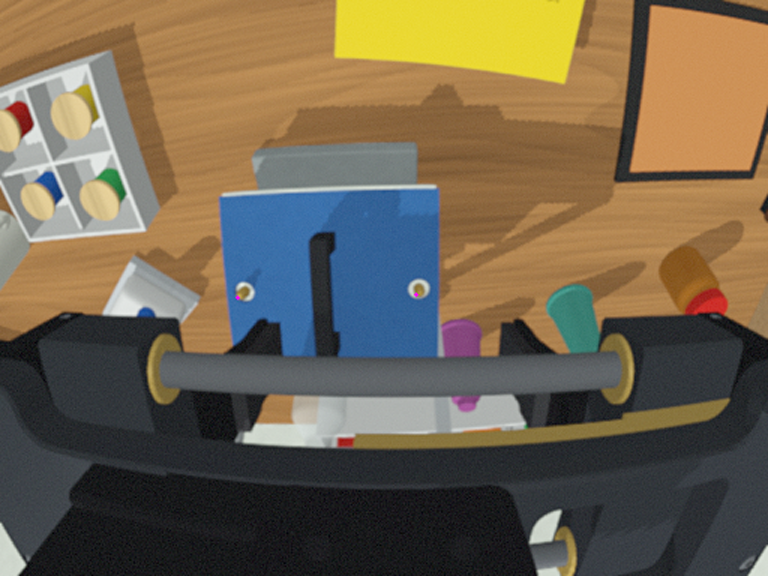

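The wrist view shows the cover with pins at about (418,288) and (244,290)/1.5. My predictions are within 2–5 px, so the estimate is off by about 3 mm. I'll refine it by blob detection.

```bash
python3 - <<'E'
from h import *
import pickle
d=pickle.load(open("w1.pkl","rb"))
save(d,"w1c",(145,175,300,215),5)
E
```

```text
(no output)
```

View pics/w1c.png

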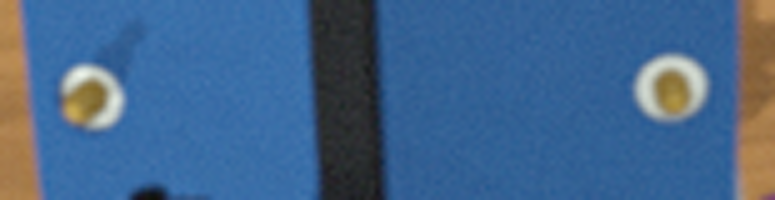

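```bash
cat > t.py <<'E'
from h import *
import sys
p=np.load("box.npy");o,Rr,_=box(p);t,q=tcp()
T=R.from_matrix(Rr@np.diag([-1,1,-1]))
print("tcp in recess",(Rr.T@(t-o)).round(4),"rot left",np.degrees((T*q.inv()).as_rotvec()).round(2),"j",sensors.read_state()["joint_positions"].round(2),sensors.read_state()["time"])
for g in sys.argv[1:]:
    g=np.array(eval(g));print(g,"world",(o+Rr@g).round(4),"delta",(o+Rr@g-t).round(4))
E
python3 -c "
import numpy as np;np.save('box.npy',[.569,-.038,-.0702])"
python3 t.py [-.003,0,.12] [-.003,0,.08] [-.003,0,.021]
```

```text
tcp in recess [-0.0248  0.0515  0.1847] rot left [-0.61 -1.66  0.83] j [-0.61 -0.49  0.24  2.21  0.38  0.98  0.97] 2.5
[-0.003  0.     0.12 ] world [ 0.5066 -0.0336  0.2174] delta [ 0.0475 -0.055  -0.0451]
[-0.003  0.     0.08 ] world [ 0.5265 -0.035   0.1828] delta [ 0.0675 -0.0564 -0.0797]
[-0.003  0.     0.021] world [ 0.5559 -0.0371  0.1317] delta [ 0.0969 -0.0585 -0.1308]
```

Call:
arm_command --steps '[{"rot": [0,0,0],"slide": [0.008,-0.011,-0.0075],"grip": 1},{"rot": [0,0,0],"slide": [0.008,-0.011,-0.0075],"grip": 1},{"rot": [-0.2,-0.5,0.3],"slide": [0.008,-0.011,-0.0075],"grip": 1},{"rot": [-0.2,-0.5,0.3],"slide": [0.008,-0.011,-0.0075],"grip": 1},{"rot": [-0.2,-0.6,0.3],"slide": [0.008,-0.011,-0.0075],"grip": 1},{"rot": [0,0,0],"slide": [0.0075,0,-0.0075],"grip": 1},{"rot": [0,0,0],"slide": [0.01,0,-0.0175],"grip": 1},{"rot": [0,0,0],"slide": [0.01,-0.001,-0.0175],"grip": 1}]'

```text
time: 3.5
ee_pos: [0.5271, -0.0331, 0.1816]
eef_rot: [0.031, 0.966, -0.009, 0.258]
ft_force: [0.5, 0.7, -0.4]
width: 0.0872
grip_force: 0.0
```

```bash
python3 t.py [-.003,0,.021]
```

```text
tcp in recess [-0.0032  0.0019  0.0787] rot left [ 0.08 -0.06 -0.28] j [-0.63 -0.29  0.49  2.25  0.37  0.66  1.15] 3.5
[-0.003  0.     0.021] world [ 0.5559 -0.0371  0.1317] delta [ 0.0288 -0.004  -0.0499]
```

Call:
arm_command --steps '[{"rot": [0,0,0],"slide": [0.006,-0.001,-0.01],"grip": 1},{"rot": [0,0,0],"slide": [0.006,-0.001,-0.01],"grip": 1},{"rot": [0,0,0],"slide": [0.006,-0.001,-0.01],"grip": 1},{"rot": [0,0,0],"slide": [0.006,-0.001,-0.01],"grip": 1},{"rot": [0,0,0],"slide": [0.005,0,-0.01],"grip": 1},{"rot": [0,0,0],"slide": [0,0,0],"grip": 0.5},{"rot": [0,0,0],"slide": [0,0,0],"grip": 0},{"rot": [0,0,0],"slide": [0,0,0],"grip": 0}]' --newtons 45

```text
time: 4.5
ee_pos: [0.5556, -0.0375, 0.1328]
eef_rot: [0.032, 0.965, -0.009, 0.258]
ft_force: [0.4, 0.0, 0.2]
width: 0.0647
grip_force: 0.0
```

Call:
arm_command --steps '[{"rot": [0,0,0],"slide": [0,0,0],"grip": 0},{"rot": [0,0,0],"slide": [0,0,0],"grip": 0},{"rot": [0,0,0],"slide": [0,0,0],"grip": 0},{"rot": [0,0,0],"slide": [0,0,0],"grip": 0},{"rot": [0,0,0],"slide": [0,0,0],"grip": 0},{"rot": [0,0,0],"slide": [0,0,0],"grip": 0},{"rot": [0,0,0],"slide": [0,0,0],"grip": 0},{"rot": [0,0,0],"slide": [0,0,0],"grip": 0}]'

```text
time: 5.5
ee_pos: [0.5555, -0.0376, 0.1323]
eef_rot: [0.032, 0.966, -0.009, 0.258]
ft_force: [-1.2, 1.0, 0.5]
width: 0.0136
grip_force: 45.0
```

```bash
python3 t.py [-.003,0,.046] [-.063,0,.07]; python3 - <<'E'
from h import *
s=sensors.read_state();np.savez("grasp.npz",p=s["ee_pos"],q=s["eef_rot"]);print(s["eef_rot"])
E
```

```text
tcp in recess [-0.0031 -0.0005  0.0218] rot left [ 0.07 -0.07 -0.23] j [-0.67 -0.13  0.59  2.25  0.28  0.49  1.23] 5.5
[-0.003  0.     0.046] world [ 0.5435 -0.0362  0.1533] delta [-0.012   0.0014  0.021 ]
[-0.063  0.     0.07 ] world [ 0.4797 -0.0317  0.1441] delta [-0.0758  0.0059  0.0118]
[ 0.03176029  0.96556172 -0.00914837  0.2580662 ]
```

Call:
arm_command --steps '[{"rot": [0,0,0],"slide": [-0.0035,0,0.006],"grip": 0},{"rot": [0,0,0],"slide": [-0.0035,0,0.006],"grip": 0},{"rot": [0,0,0],"slide": [-0.0035,0,0.006],"grip": 0},{"rot": [0,0,0],"slide": [-0.0035,0,0.006],"grip": 0},{"rot": [0,0,0],"slide": [-0.0035,0,0.006],"grip": 0},{"rot": [0,0,0],"slide": [-0.015,0.005,0.01],"grip": 0},{"rot": [0,0,0],"slide": [-0.015,0.005,0.012],"grip": 0},{"rot": [0,0,0],"slide": [-0.015,0.01,0.015],"grip": 0}]'

```text
time: 6.5
ee_pos: [0.4922, -0.0178, 0.1998]
eef_rot: [0.032, 0.966, -0.009, 0.258]
ft_force: [1.0, 0.3, -3.1]
width: 0.0135
grip_force: 45.0
```

```bash
python3 t.py ; python3 - <<'E'
from h import *
s=sensors.read_state();print(s["ee_pos"],s["ft_force"],s["width"],s["grip_force"])
p=np.load("box.npy");Rz=box(p)[2]
T=R.from_matrix(Rz@np.diag([-1,1,-1]));print(np.degrees((T*R.from_quat(s["eef_rot"]).inv()).as_rotvec()))
E
```

```text
tcp in recess [-0.0252  0.0148  0.1124] rot left [ 0.08 -0.08 -0.19] j [-0.61 -0.4   0.39  2.29  0.42  0.75  1.06] 6.5
[ 0.4921856  -0.01775723  0.19975383] [ 1.01453085  0.26150426 -3.06866084] 0.013500563300262586 44.99533653259277
[ 2.12789354 29.84547399 -0.20957759]
```

Call:
arm_command --steps '[{"rot": [0.26,3.73,0],"slide": [-0.01,0.045,0],"grip": 0},{"rot": [0.26,3.73,0],"slide": [-0.01,0.045,0],"grip": 0},{"rot": [0.26,3.73,0],"slide": [-0.01,0.045,0],"grip": 0},{"rot": [0.26,3.73,0],"slide": [-0.01,0.045,0],"grip": 0},{"rot": [0.26,3.73,0],"slide": [-0.007,0.045,0],"grip": 0},{"rot": [0.26,3.73,0],"slide": [0,0.045,-0.02],"grip": 0},{"rot": [0.26,3.73,0],"slide": [0,0.044,-0.03],"grip": 0},{"rot": [0.26,3.73,0],"slide": [0,0.044,-0.03],"grip": 0}]'

```text
time: 7.5
ee_pos: [0.4462, 0.3425, 0.119]
eef_rot: [0.033, 0.999, 0.001, -0.0]
ft_force: [1.0, -0.8, -3.8]
width: 0.0136
grip_force: 45.0
```

```bash
python3 - <<'E'
from h import *
s=sensors.read_state();print(s["time"],s["ee_pos"],s["ft_force"],s["width"],s["joint_positions"].round(2))
p=np.load("box.npy");Rz=box(p)[2]
T=R.from_matrix(Rz@np.diag([-1,1,-1]));print(np.degrees((T*R.from_quat(s["eef_rot"]).inv()).as_rotvec()))
d=eyes.camera("top");save(d,"t2",(100,120,300,260),4)
E
```

```text
7.5 [0.44617436 0.34248388 0.11899922] [ 0.98432699 -0.84400839 -3.81670718] 0.013554907331726283 [-0.86  0.27  0.14  1.77 -0.05  1.1   0.81]
[-0.10102035 -0.02072356 -0.28573287]
```

View pics/t2.png

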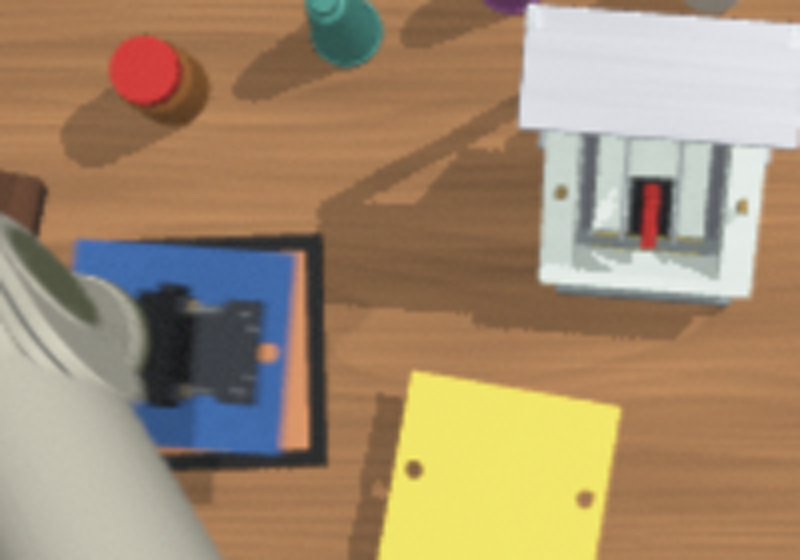

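The cover hangs level over the pad, roughly centred. The bare pins show at crop (561,192) and (741,206), and the red fin at (650,215) near the lower end. I'm lowering the cover now.

Call:
arm_command --steps '[{"rot": [0,0,0],"slide": [0,0,-0.025],"grip": 0},{"rot": [0,0,0],"slide": [0,0,-0.025],"grip": 0},{"rot": [0,0,0],"slide": [0,0,-0.02],"grip": 0},{"rot": [0,0,0],"slide": [0,0,-0.01],"grip": 0},{"rot": [0,0,0],"slide": [0,0,-0.004],"grip": 0},{"rot": [0,0,0],"slide": [0,0,-0.002],"grip": 0},{"rot": [0,0,0],"slide": [0,0,-0.001],"grip": 0},{"rot": [0,0,0],"slide": [0,0,0],"grip": 0}]'

```text
time: 8.55
ee_pos: [0.4462, 0.3406, 0.0328]
eef_rot: [0.033, 0.999, 0.001, 0.0]
ft_force: [0.3, -0.7, -5.2]
width: 0.0136
grip_force: 45.0
```

```bash
python3 - <<'E'
from h import *
from scipy.optimize import least_squares
d=eyes.camera("top")
px=(np.array([[561,192],[741,206]])+.5)/4-.5+[100,120]
def pts(p):
    o,Rr,Rz=box(p); return np.array([o+Rr@[0,.072,.013],o+Rr@[0,-.072,.013]])
s=least_squares(lambda p:(proj(d,pts(p))-px).ravel(),[.57,-.04,-.07]);print(s.x,s.fun)
p=np.load("box.npy");o,Rr,_=box(p);print(proj(d,pts(p))-px)
# slide: fin red blob
m=cv2.inRange(cv2.cvtColor(d["pixels"],cv2.COLOR_RGB2HSV),(170,120,120),(180,255,255))|cv2.inRange(cv2.cvtColor(d["pixels"],cv2.COLOR_RGB2HSV),(0,180,120),(5,255,255))
m[:,:245]=0;m[:,280:]=0;m[:160]=0;m[190:]=0
v,u=np.nonzero(m);print("red",u.min(),u.max(),v.min(),v.max())
for s_ in(0,.01,.02,.025):
    print(s_,proj(d,[o+Rr@[-.05+s_+e,0,-.006] for e in(-.022,.022)]).round(1).tolist())
E
```

```text
[ 0.57064838 -0.03897913 -0.07470571] [-0.36631485 -0.02982376  0.36603512  0.02695564]
[[-0.68006789  0.59370158]
 [ 0.07150565  0.4463112 ]]
red 261 263 167 180
0 [[260.6, 188.0], [261.6, 175.6]]
0.01 [[260.8, 185.2], [261.8, 172.8]]
0.02 [[261.0, 182.4], [262.0, 169.9]]
0.025 [[261.1, 181.0], [262.1, 168.5]]
```

Call:
arm_command --steps '[{"rot": [0,0,0],"slide": [0,0,-0.001],"grip": 0},{"rot": [0,0,0],"slide": [0,0,-0.001],"grip": 0},{"rot": [0,0,0],"slide": [0,0,-0.001],"grip": 0},{"rot": [0,0,0],"slide": [0,0,-0.001],"grip": 0},{"rot": [0,0,0],"slide": [0,0,0],"grip": 0},{"rot": [0,0,0],"slide": [0,0,0],"grip": 0},{"rot": [0,0,0],"slide": [0,0,0],"grip": 0},{"rot": [0,0,0],"slide": [0,0,0],"grip": 0}]'

```text
time: 9.6
ee_pos: [0.446, 0.3404, 0.0291]
eef_rot: [0.033, 0.999, 0.0, 0.0]
ft_force: [-3.1, -2.5, 6.1]
width: 0.0132
grip_force: 45.0
```

Call:
arm_command --steps '[{"rot": [0,0,0],"slide": [0,0,0],"grip": 1},{"rot": [0,0,0],"slide": [0,0,0],"grip": 1},{"rot": [0,0,0],"slide": [0,0,0],"grip": 1},{"rot": [0,0,0],"slide": [0,0,0],"grip": 1},{"rot": [0,0,0],"slide": [0,0,0.01],"grip": 1},{"rot": [0,0,0],"slide": [0,0,0.02],"grip": 1},{"rot": [0,0,0],"slide": [0,0,0.04],"grip": 1},{"rot": [0,0,0],"slide": [0,0,0.04],"grip": 1}]'

```text
time: 10.6
ee_pos: [0.4459, 0.3404, 0.1402]
eef_rot: [0.033, 0.999, 0.0, 0.0]
ft_force: [0.7, -0.0, 0.6]
width: 0.0833
grip_force: 0.0
```

```bash
python3 -c "
import numpy as np;np.save('box.npy',[.5697,-.0385,-.0715])"
python3 t.py [-.06,0,.08] [-.06,0,-.02] ; python3 - <<'E'
from h import *
s=sensors.read_state();print(s["time"],s["ee_pos"],s["width"])
E
```

```text
tcp in recess [-0.1178  0.3691  0.097 ] rot left [ -2.1  -29.9   -0.33] j [-0.86  0.25  0.15  1.75 -0.04  1.15  0.8 ] 10.6
[-0.06  0.    0.08] world [ 0.478  -0.0319  0.1543] delta [ 0.032  -0.3723  0.0141]
[-0.06  0.   -0.02] world [ 0.5278 -0.0355  0.0677] delta [ 0.0819 -0.3759 -0.0725]
10.6 [0.44593074 0.34036979 0.14016095] 0.083310827659264
```

Call:
arm_command --steps '[{"rot": [0,0,0],"slide": [0.006,-0.045,0.03],"grip": 0.5},{"rot": [-0.3,-4.3,0],"slide": [0.006,-0.047,0.02],"grip": 0.5},{"rot": [-0.3,-4.3,0],"slide": [0.006,-0.047,0.01],"grip": 0.5},{"rot": [-0.3,-4.3,0],"slide": [0.006,-0.047,0],"grip": 0.5},{"rot": [-0.3,-4.3,0],"slide": [0.006,-0.047,0],"grip": 0.5},{"rot": [-0.3,-4.3,0],"slide": [0.006,-0.047,0],"grip": 0.5},{"rot": [-0.3,-4.3,0],"slide": [0.006,-0.047,-0.01],"grip": 0.5},{"rot": [-0.3,-4.1,-0.3],"slide": [0.006,-0.047,-0.014],"grip": 0.5}]' --newtons 15

```text
time: 11.6
ee_pos: [0.4944, -0.0351, 0.1754]
eef_rot: [0.035, 0.965, -0.009, 0.261]
ft_force: [0.6, -0.8, 0.1]
width: 0.0436
grip_force: 0.0
```

```bash
python3 t.py [-.034,0,.05] [-.034,0,-.03] ; python3 w.py w2; python3 - <<'E'
from h import *
import pickle
d=pickle.load(open("w2.pkl","rb"));p=np.load("box.npy");o,Rr,_=box(p)
for P in [[0,.072,.016],[0,-.072,.016],[-.05,0,-.006]]:
    u=fish(d,o+Rr@P)[0];cv2.circle(d["pixels"],tuple(int(round(x)) for x in u),1,(255,0,255),-1)
save(d,"w2c",(120,90,340,240),3.6)
E
```

```text
tcp in recess [-0.035  -0.0019  0.09  ] rot left [0.03 0.26 0.01] j [-0.57 -0.37  0.42  2.32  0.41  0.67  1.11] 11.6
[-0.034  0.     0.05 ] world [ 0.5154 -0.0346  0.1413] delta [ 0.021   0.0004 -0.0341]
[-0.034  0.    -0.03 ] world [ 0.5553 -0.0375  0.072 ] delta [ 0.0609 -0.0024 -0.1034]
tcp in recess [-0.035  -0.0019  0.09  ] rot left [0.03 0.26 0.01] [-0.57 -0.37  0.42  2.32  0.41  0.67  1.11] 11.6
[342.07528362 230.85320006]
[179.55667017 230.83953014]
```

View pics/w2c.png

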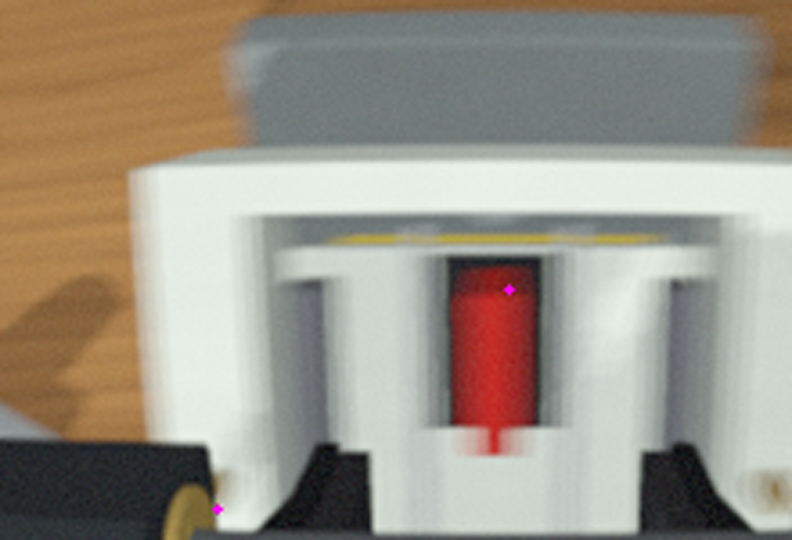

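The picture is blurred sideways by residual motion. The fin is at crop (495,350) in the open box, and the fingers straddle it. I'll settle, come closer and measure numerically.

Call:
arm_command --steps '[{"rot": [0,0,0],"slide": [0.004,0,-0.007],"grip": 0.5},{"rot": [0,0,0],"slide": [0.004,0,-0.007],"grip": 0.5},{"rot": [0,0.2,0],"slide": [0.004,0,-0.007],"grip": 0.5},{"rot": [0,0,0],"slide": [0.004,0,-0.007],"grip": 0.5},{"rot": [0,0,0],"slide": [0.005,0,-0.006],"grip": 0.5},{"rot": [0,0,0],"slide": [0,0,0],"grip": 0.5},{"rot": [0,0,0],"slide": [0,0,0],"grip": 0.5},{"rot": [0,0,0],"slide": [0,0,0],"grip": 0.5}]'

```text
time: 12.65
ee_pos: [0.5151, -0.0335, 0.1407]
eef_rot: [0.034, 0.966, -0.01, 0.257]
ft_force: [-0.4, -0.4, -0.4]
width: 0.0434
grip_force: 0.0
```

```bash
python3 t.py [-.034,0,-.03] ; python3 - <<'E'
from h import *
import pickle
p=np.load("box.npy");o,Rr,_=box(p)
d=eyes.camera("wrist");pickle.dump(d,open("w3.pkl","wb"))
h=cv2.cvtColor(d["pixels"],cv2.COLOR_RGB2HSV)
m=cv2.inRange(h,(170,130,60),(180,255,255))|cv2.inRange(h,(0,130,60),(6,255,255));m[:,:150]=0;m[:,350:]=0;m[:80]=0;m[260:]=0
v,u=np.nonzero(m)
for r in range(v.min(),v.max()+1,4): print(r,u[v==r].min(),u[v==r].max(),end="; ")
print()
for s in(.0,.022):
    print(fish(d,[o+Rr@[-.05+s+a,b,-.006] for a in(-.022,.022) for b in(-.006,.006)]).round(1).tolist())
print("pins",fish(d,[o+Rr@[0,y,.013] for y in(.072,-.072)]).round(1).tolist())
m=cv2.inRange(h,(12,90,40),(28,255,255));n,l,st,ce=cv2.connectedComponentsWithStats(m)
for i in range(1,n):
    if 10<st[i,4]<600: print(st[i].tolist(),ce[i].round(1))
save(d,"w3",(120,100,380,290),3)
E
```

```text
tcp in recess [-0.0347  0.001   0.0496] rot left [ 0.06 -0.18 -0.01] j [-0.59 -0.25  0.47  2.32  0.38  0.56  1.12] 12.65
[-0.034  0.    -0.03 ] world [ 0.5553 -0.0375  0.072 ] delta [ 0.0402 -0.0039 -0.0686]
172 255 262; 176 251 266; 180 251 266; 184 250 266; 188 250 266; 192 250 266; 196 250 266; 200 250 266; 204 250 266; 208 250 266; 212 250 266; 216 250 266; 220 250 266; 224 252 264; 228 252 264; 232 252 264; 
[[249.0, 151.9], [265.2, 151.9], [249.4, 208.5], [264.9, 208.5]]
[[249.2, 180.8], [265.1, 180.9], [249.7, 234.5], [264.7, 234.5]]
pins [[350.5, 250.1], [164.1, 249.6]]
[0, 0, 24, 10, 131] [8.1 2.9]
[0, 32, 24, 48, 346] [13.4 50.4]
[0, 63, 9, 20, 71] [ 2.6 75.3]
[14, 123, 34, 35, 266] [ 30.  137.5]
[504, 125, 8, 6, 44] [507.8 127.6]
[35, 154, 4, 5, 14] [ 36.4 156.3]
[208, 162, 23, 3, 66] [219.2 163. ]
[237, 162, 44, 3, 132] [258.5 163. ]
[287, 162, 23, 3, 67] [297.7 163. ]
[164, 224, 17, 51, 478] [170.5 249.5]
[340, 224, 17, 51, 478] [349.4 249.5]
[74, 273, 13, 14, 128] [ 80.5 280. ]
```

View pics/w3.png

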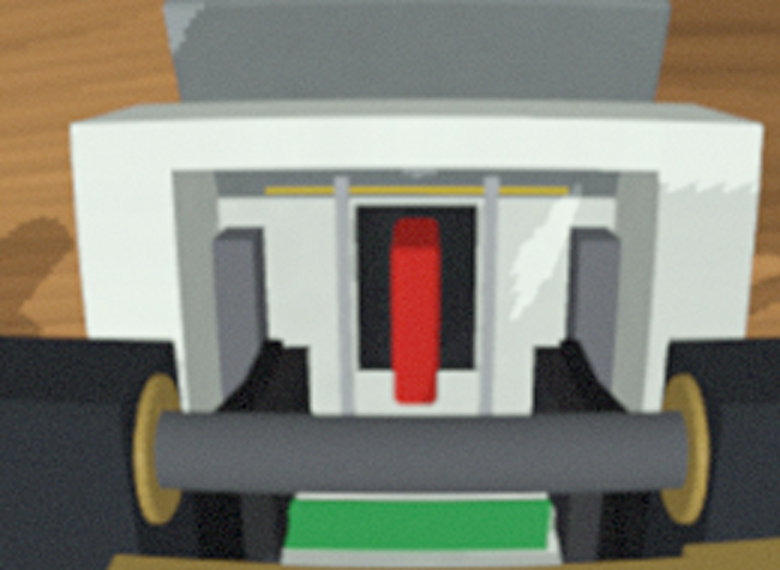

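The fin (250–266 px wide) matches the model to within about 0.5 mm, with the slide near 0.022. There are grey blocks at the sides, so I'll narrow the fingers, grip the fin and drag it.

Call:
arm_command --steps '[{"rot": [0,0,0],"slide": [0,-0.001,0],"grip": 0.34},{"rot": [0,0,0],"slide": [0,-0.001,0],"grip": 0.34},{"rot": [0,0,0],"slide": [0.008,-0.001,-0.014],"grip": 0.34},{"rot": [0,0,0],"slide": [0.008,0,-0.014],"grip": 0.34},{"rot": [0,0,0],"slide": [0.008,0,-0.014],"grip": 0.34},{"rot": [0,0,0],"slide": [0.008,-0.0005,-0.0135],"grip": 0.34},{"rot": [0,0,0],"slide": [0.008,0,-0.013],"grip": 0.34},{"rot": [0,0,0],"slide": [0,0,0],"grip": 0.34}]'

```text
time: 13.7
ee_pos: [0.5547, -0.0373, 0.0711]
eef_rot: [0.034, 0.966, -0.011, 0.256]
ft_force: [-0.3, 0.7, -0.3]
width: 0.0295
grip_force: 0.0
```

Call:
arm_command --steps '[{"rot": [0,0,0],"slide": [0,0,0],"grip": 0},{"rot": [0,0,0],"slide": [0,0,0],"grip": 0},{"rot": [0,0,0],"slide": [0,0,0],"grip": 0},{"rot": [0,0,0],"slide": [0,0,0],"grip": 0},{"rot": [0,0,0],"slide": [0,0,0],"grip": 0},{"rot": [0,0,0],"slide": [0,0,0],"grip": 0},{"rot": [0,0,0],"slide": [0,0,0],"grip": 0},{"rot": [0,0,0],"slide": [0,0,0],"grip": 0}]'

```text
time: 14.7
ee_pos: [0.5551, -0.0378, 0.0724]
eef_rot: [0.035, 0.966, -0.01, 0.257]
ft_force: [-4.9, -4.0, 7.3]
width: 0.0118
grip_force: 15.0
```

```bash
python3 t.py [.009,0,-.03]
```

```text
tcp in recess [-0.034  -0.0004 -0.0296] rot left [ 0.06 -0.18  0.06] j [-0.64  0.01  0.6   2.3   0.17  0.32  1.31] 14.7
[ 0.009  0.    -0.03 ] world [ 0.5924 -0.0401  0.0935] delta [ 0.0374 -0.0023  0.0211]
```

Call:
arm_command --steps '[{"rot": [0,0,0],"slide": [-0.001,0,0.0015],"grip": 0},{"rot": [0,0,0],"slide": [0.006,-0.0004,0.0035],"grip": 0},{"rot": [0,0,0],"slide": [0.006,-0.0004,0.0035],"grip": 0},{"rot": [0,0,0],"slide": [0.006,-0.0004,0.0035],"grip": 0},{"rot": [0,0,0],"slide": [0.006,-0.0004,0.0035],"grip": 0},{"rot": [0,0,0],"slide": [0.006,-0.0004,0.0035],"grip": 0},{"rot": [0,0,0],"slide": [0.005,-0.0004,0.003],"grip": 0},{"rot": [0,0,0],"slide": [0.004,0,0.002],"grip": 0}]'

```text
time: 15.7
ee_pos: [0.5912, -0.0404, 0.0944]
eef_rot: [0.035, 0.966, -0.01, 0.254]
ft_force: [-23.0, -4.7, 6.2]
width: 0.0117
grip_force: 15.0
```

```bash
python3 t.py [.013,0,-.03];python3 - <<'E'
from h import *
d=eyes.camera("top");p=np.load("box.npy");o,Rr,_=box(p);s=sensors.read_state();print(s["ft_force"],s["width"])
E
```

```text
tcp in recess [ 0.0084 -0.0004 -0.0286] rot left [ 0.11 -0.51  0.07] j [-0.63  0.06  0.6   2.2   0.05  0.38  1.42] 15.7
[ 0.013  0.    -0.03 ] world [ 0.5959 -0.0404  0.0955] delta [0.0047 0.     0.0011]
[-13.75510257  -4.81726232   2.38767419] 0.011792374147971383
```

Call:
arm_command --steps '[{"rot": [0,0,0],"slide": [0,0,0],"grip": 0.34},{"rot": [0,0,0],"slide": [0,0,0],"grip": 0.34},{"rot": [0,0,0],"slide": [0,0,0],"grip": 0.34},{"rot": [0,0,0],"slide": [-0.006,0,0.0104],"grip": 0.34},{"rot": [0,0,0],"slide": [-0.0075,0.0005,0.013],"grip": 0.34},{"rot": [0,0,0],"slide": [-0.0075,0.0005,0.013],"grip": 0.34},{"rot": [0,0,0],"slide": [-0.0075,0.0005,0.013],"grip": 0.34},{"rot": [0,0,0],"slide": [-0.0075,0.0005,0.013],"grip": 0.34}]'

```text
time: 16.75
ee_pos: [0.5571, -0.0372, 0.1592]
eef_rot: [0.034, 0.966, -0.01, 0.257]
ft_force: [0.4, 0.8, -0.9]
width: 0.0298
grip_force: 0.0
```

Call:
arm_command --steps '[{"rot": [0,0,0],"slide": [-0.02,0,0.013],"grip": 1},{"rot": [0,0,0],"slide": [-0.025,0,0.01],"grip": 1},{"rot": [0,0,0],"slide": [-0.02,0,0.005],"grip": 1},{"rot": [0,0,0],"slide": [-0.01,0,0],"grip": 1},{"rot": [0,0,0],"slide": [0,0,0],"grip": 1},{"rot": [0,0,0],"slide": [0,0,0],"grip": 1},{"rot": [0,0,0],"slide": [0,0,0],"grip": 1},{"rot": [0,0,0],"slide": [0,0,0],"grip": 1}]'

```text
time: 17.75
ee_pos: [0.4822, -0.0374, 0.1861]
eef_rot: [0.034, 0.966, -0.01, 0.257]
ft_force: [0.2, -0.1, -0.1]
width: 0.0863
grip_force: 0.0
```

```bash
python3 t.py ; python3 - <<'E'
from h import *
import pickle
p=np.load("box.npy");o,Rr,_=box(p)
d=eyes.camera("wrist");pickle.dump(d,open("w4.pkl","wb"))
h=cv2.cvtColor(d["pixels"],cv2.COLOR_RGB2HSV)
m=cv2.inRange(h,(170,130,60),(180,255,255))|cv2.inRange(h,(0,130,60),(6,255,255));m[:,:180]=0;m[:,330:]=0;m[:80]=0;m[300:]=0
v,u=np.nonzero(m)
print("red",u.min(),u.max(),v.min(),v.max())
for s in(.055,.06,.065):
    print(s,fish(d,[o+Rr@[-.05+s+a,0,-.006] for a in(-.022,.022)]).round(1).tolist())
    print(s,"foot",fish(d,[o+Rr@[-.05+s-.022,0,-.042]]).round(1).tolist())
s=sensors.read_state();print(s["ee_pos"],s["width"])
z=np.load("grasp.npz");print(z["p"])
# wood colour check pins
for y in(.072,-.072): print(fish(d,[o+Rr@[0,y,.0],o+Rr@[0,y,.016]]).round(1).tolist())
save(d,"w4",(120,60,400,240),2.8)
E
```

```text
tcp in recess [-0.0402 -0.0052  0.1052] rot left [ 0.1  -0.24 -0.02] j [-0.57 -0.42  0.41  2.32  0.42  0.73  1.1 ] 17.75
red 258 271 205 238
0.055 [[264.3, 206.2], [264.0, 247.0]]
0.055 foot [[263.9, 195.8]]
0.06 [[264.3, 211.1], [264.0, 251.4]]
0.06 foot [[263.9, 200.2]]
0.065 [[264.2, 215.9], [263.9, 255.7]]
0.065 foot [[263.8, 204.6]]
[ 0.48213625 -0.03745145  0.18610823] 0.08642428361311671
[ 0.55546683 -0.03759092  0.13233033]
[[336.9, 224.1], [340.9, 230.3]]
[[191.2, 224.0], [187.5, 230.2]]
```

The slide's lower foot is at row 205, against 204.6 predicted for 0.065, so it is at its stop. Going back for the cover.

Call:
arm_command --steps '[{"rot": [0.27,3.76,0],"slide": [-0.005,0.048,0.01],"grip": 1},{"rot": [0.27,3.76,0],"slide": [-0.005,0.048,0.01],"grip": 1},{"rot": [0.27,3.76,0],"slide": [-0.005,0.048,0],"grip": 1},{"rot": [0.27,3.76,0],"slide": [-0.005,0.048,0],"grip": 1},{"rot": [0.27,3.76,0],"slide": [-0.005,0.048,-0.01],"grip": 1},{"rot": [0.27,3.76,0],"slide": [-0.005,0.048,-0.01],"grip": 1},{"rot": [0.27,3.76,0],"slide": [-0.004,0.048,-0.02],"grip": 1},{"rot": [0.27,3.76,0],"slide": [-0.002,0.042,-0.02],"grip": 1}]'

```text
time: 18.8
ee_pos: [0.4457, 0.3428, 0.1454]
eef_rot: [0.035, 0.999, -0.0, -0.004]
ft_force: [0.0, -0.1, 0.2]
width: 0.0871
grip_force: 0.0
```

Call:
arm_command --steps '[{"rot": [0,0,0],"slide": [0,0,0],"grip": 1},{"rot": [0,0,0],"slide": [0,0,0],"grip": 1},{"rot": [0,0,0],"slide": [0,0,0],"grip": 1},{"rot": [0,0,0],"slide": [0,0,0],"grip": 1},{"rot": [0,0,0],"slide": [0,0,0],"grip": 1},{"rot": [0,0,0],"slide": [0,0,0],"grip": 1},{"rot": [0,0,0],"slide": [0,0,0],"grip": 1},{"rot": [0,0,0],"slide": [0,0,0],"grip": 1}]'

```text
time: 19.8
ee_pos: [0.446, 0.3405, 0.1462]
eef_rot: [0.035, 0.999, -0.001, -0.003]
ft_force: [0.4, -0.6, 0.3]
width: 0.0869
grip_force: 0.0
```

```bash
python3 - <<'E'
from h import *
import pickle
s=sensors.read_state();print(s["time"],s["ee_pos"],s["eef_rot"].round(4))
T=R.from_quat([.033,.999,0.0005,0]);print("rot to go",np.degrees((T*R.from_quat(s["eef_rot"]).inv()).as_rotvec()).round(2))
d=eyes.camera("wrist");pickle.dump(d,open("w5.pkl","wb"))
h=cv2.cvtColor(d["pixels"],cv2.COLOR_RGB2HSV)
blue=cv2.inRange(h,(100,100,60),(125,255,255))
x,y,w,hh=cv2.boundingRect(max(cv2.findContours(blue,0,2)[0],key=cv2.contourArea));print("blue",x,y,w,hh)
C=np.array([.446,.3404,.008]);Rz=R.from_euler('z',-.07).as_matrix()
for sy in(1,-1): print("hole pred",fish(d,[C+Rz@[0,sy*.072,.004]]).round(1).tolist(), "front corner",fish(d,[C+Rz@[-.08,sy*.088,.004]]).round(1).tolist())
cs,hi=cv2.findContours(blue,cv2.RETR_CCOMP,2)
for c,k in zip(cs,hi[0]):
    if k[3]>=0 and cv2.contourArea(c)>20: print("hole",cv2.boundingRect(c),cv2.minEnclosingCircle(c))
    elif cv2.contourArea(c)>3000: print("corners",cv2.approxPolyDP(c,6,True)[:,0].tolist())
# hole offset in first wrist picture
d=pickle.load(open("w1.pkl","rb"));o,Rr,_=box(np.load("box.npy"))
print("obs",[[145+92.5/5-.5,175+97.5/5-.5],[145+671.5/5-.5,175+88.5/5-.5]])
for dx in(0,-.003): print(dx,fish(d,[o+Rr@[dx,y,.004] for y in(-.072,.072)]).round(1).tolist())
print("tip obs",[[145+78.5/5-.5,175+106.5/5-.5],[145+675.5/5-.5,175+103.5/5-.5]],fish(d,[o+Rr@[0,y,.016] for y in(-.072,.072)]).round(1).tolist())
E
```

```text
19.8 [0.44599775 0.34052886 0.14624287] [ 3.530e-02  9.994e-01 -5.000e-04 -3.200e-03]
rot to go [ 0.1  -0.37  0.26]
blue 173 103 175 136
hole pred [[327.9, 178.2]] front corner [[345.6, 101.6]]
hole pred [[190.1, 178.2]] front corner [[172.3, 101.8]]
corners [[173, 104], [178, 213], [186, 216], [189, 237], [253, 237], [254, 135], [267, 136], [267, 237], [332, 236], [334, 216], [342, 213], [346, 104]]
hole (320, 172, 18, 18) ((328.63043212890625, 180.36956787109375), 9.022490501403809)
hole (183, 172, 18, 18) ((191.76605224609375, 180.5825653076172), 9.017387390136719)
obs [[163.0, 194.0], [278.8, 192.2]]
0 [[161.6, 194.7], [277.8, 193.0]]
-0.003 [[161.4, 192.4], [277.8, 190.6]]
tip obs [[160.2, 195.8], [279.6, 195.2]] [[158.5, 197.2], [278.4, 195.5]]
```

Call:
arm_command --steps '[{"rot": [0.1,-0.37,0.26],"slide": [0,0,-0.025],"grip": 1},{"rot": [0,0,0],"slide": [0,0,-0.03],"grip": 1},{"rot": [0,0,0],"slide": [0,0,-0.03],"grip": 1},{"rot": [0,0,0],"slide": [0,0,-0.02],"grip": 1},{"rot": [0,0,0],"slide": [0,0,-0.01],"grip": 1},{"rot": [0,0,0],"slide": [0,0,-0.001],"grip": 1},{"rot": [0,0,0],"slide": [0,0,0],"grip": 0},{"rot": [0,0,0],"slide": [0,0,0],"grip": 0}]' --newtons 45

```text
time: 20.85
ee_pos: [0.4464, 0.3409, 0.0311]
eef_rot: [0.033, 0.999, 0.001, 0.001]
ft_force: [0.3, 0.3, 0.0]
width: 0.0744
grip_force: 0.0
```

Call:
arm_command --steps '[{"rot": [0,0,0],"slide": [0,0,0],"grip": 0},{"rot": [0,0,0],"slide": [0,0,0],"grip": 0},{"rot": [0,0,0],"slide": [0,0,0],"grip": 0},{"rot": [0,0,0],"slide": [0,0,0],"grip": 0},{"rot": [0,0,0],"slide": [0,0,0],"grip": 0},{"rot": [0,0,0],"slide": [0,0,0],"grip": 0},{"rot": [0,0,0],"slide": [0,0,0],"grip": 0},{"rot": [0,0,0],"slide": [0,0,0],"grip": 0}]'

```text
time: 21.85
ee_pos: [0.446, 0.3405, 0.0303]
eef_rot: [0.033, 0.999, 0.0, 0.0]
ft_force: [-0.2, 0.6, -0.3]
width: 0.0134
grip_force: 45.0
```

```bash
python3 - <<'E'
from h import *
s=sensors.read_state();z=np.load("grasp.npz")
print(s["ee_pos"],z["p"]-s["ee_pos"],np.degrees((R.from_quat(z["q"])*R.from_quat(s["eef_rot"]).inv()).as_rotvec()).round(2),s["eef_rot"].round(4))
E
```

```text
[0.44603142 0.34053255 0.03025484] [ 0.10943542 -0.37812346  0.10207549] [ -2.1  -29.85  -0.  ] [3.300e-02 9.995e-01 5.000e-04 1.000e-04]
```

Call:
arm_command --steps '[{"rot": [0,0,0],"slide": [0,0,0.015],"grip": 0},{"rot": [0,0,0],"slide": [0,0,0.03],"grip": 0},{"rot": [0,0,0],"slide": [0,0,0.04],"grip": 0},{"rot": [0,0,0],"slide": [0,0,0.04],"grip": 0},{"rot": [0,0,0],"slide": [0,0,0.02],"grip": 0},{"rot": [-0.2,-2.85,0],"slide": [0.002,-0.035,0],"grip": 0},{"rot": [-0.2,-3,0],"slide": [0.002,-0.04,0],"grip": 0},{"rot": [-0.2,-3,0],"slide": [0.002,-0.04,0],"grip": 0}]'

```text
time: 22.85
ee_pos: [0.4518, 0.2241, 0.1758]
eef_rot: [0.033, 0.996, -0.002, 0.078]
ft_force: [0.2, -0.5, -4.8]
width: 0.0137
grip_force: 45.0
```

Call:
arm_command --steps '[{"rot": [-0.25,-3,0],"slide": [0.004,-0.04,0],"grip": 0},{"rot": [-0.25,-3,0],"slide": [0.004,-0.04,0],"grip": 0},{"rot": [-0.25,-3,0],"slide": [0.004,-0.04,0],"grip": 0},{"rot": [-0.25,-3,0],"slide": [0.004,-0.04,0],"grip": 0},{"rot": [-0.25,-3,0],"slide": [0.004,-0.04,0],"grip": 0},{"rot": [-0.25,-3,0],"slide": [0,-0.03,0],"grip": 0},{"rot": [0,-3,0],"slide": [0,-0.0265,0],"grip": 0},{"rot": [0,0,0],"slide": [0,0,0],"grip": 0}]'

```text
time: 23.85
ee_pos: [0.4706, -0.0329, 0.1749]
eef_rot: [0.034, 0.966, -0.009, 0.258]
ft_force: [0.4, -0.1, -3.9]
width: 0.0133
grip_force: 45.0
```

```bash
cat > g.py <<'E'
from h import *
s=sensors.read_state();z=np.load("grasp.npz");o,Rr,_=box(np.load("box.npy"))
print(s["time"],s["ee_pos"].round(4),s["ft_force"].round(1),"to grasp pose: world",(z["p"]-s["ee_pos"]).round(4),"recess",(Rr.T@(z["p"]-s["ee_pos"])).round(4),np.degrees((R.from_quat(z["q"])*R.from_quat(s["eef_rot"]).inv()).as_rotvec()).round(2),s["joint_positions"].round(2))
for h in(.045,.02,.01): print(h,(z["p"]+Rr[:,2]*h-s["ee_pos"]).round(4))
E
python3 g.py
```

```text
23.85 [ 0.4706 -0.0329  0.1749] [ 0.4 -0.1 -3.9] to grasp pose: world [ 0.0848 -0.0047 -0.0425] recess [ 0.0523  0.0013 -0.0793] [-0.08 -0.05  0.24] [-0.56 -0.43  0.39  2.36  0.43  0.71  1.08]
0.045 [ 0.0624 -0.0031 -0.0036]
0.02 [ 0.0748 -0.004  -0.0252]
0.01 [ 0.0798 -0.0044 -0.0339]
```

Call:
arm_command --steps '[{"rot": [0,0,0.12],"slide": [0.015,-0.001,0],"grip": 0},{"rot": [0,0,0.12],"slide": [0.015,-0.001,0],"grip": 0},{"rot": [0,0,0],"slide": [0.015,-0.001,-0.003],"grip": 0},{"rot": [0,0,0],"slide": [0.013,-0.0005,-0.006],"grip": 0},{"rot": [0,0,0],"slide": [0.012,0,-0.0075],"grip": 0},{"rot": [0,0,0],"slide": [0,0,0],"grip": 0},{"rot": [0,0,0],"slide": [0,0,0],"grip": 0},{"rot": [0,0,0],"slide": [0,0,0],"grip": 0}]'

```text
time: 24.85
ee_pos: [0.5418, -0.0343, 0.1591]
eef_rot: [0.03, 0.966, -0.008, 0.258]
ft_force: [-0.8, -0.1, -4.1]
width: 0.0134
grip_force: 45.0
```

```bash
python3 g.py;  python3 - <<'E'
from h import *
import pickle
d=eyes.camera("wrist");o,Rr,_=box(np.load("box.npy"));t,q=tcp()
h=cv2.cvtColor(d["pixels"],cv2.COLOR_RGB2HSV)
blue=cv2.inRange(h,(100,100,50),(125,255,255))
cs,hi=cv2.findContours(blue,cv2.RETR_CCOMP,2)
for c,k in zip(cs,hi[0]):
    if k[3]>=0 and cv2.contourArea(c)>20: print("hole",cv2.boundingRect(c),cv2.minEnclosingCircle(c))
    elif cv2.contourArea(c)>3000: print("corners",cv2.approxPolyDP(c,6,True)[:,0].tolist())
# predicted holes with cover fixed to tool: cover origin = tcp + Rt@[.., .., .0215]; recess-axes offset +.002
Rt=q.as_matrix();C=np.diag([-1,1,-1])
for sy in(1,-1): print("hole pred",fish(d,[t+Rt@C@np.array([.0022,.0005+sy*.072,-.0215+.004])]).round(1).tolist(),"corner",fish(d,[t+Rt@C@np.array([-.0778,.0005+sy*.088,-.0215+.004])]).round(1).tolist())
pickle.dump(d,open("w6.pkl","wb"))
E
```

```text
24.85 [ 0.5418 -0.0343  0.1591] [-0.8 -0.1 -4.1] to grasp pose: world [ 0.0137 -0.0033 -0.0268] recess [-0.0014 -0.0023 -0.0302] [-0.03  0.01 -0.22] [-0.63 -0.21  0.53  2.25  0.33  0.58  1.19]
0.045 [-0.0088 -0.0017  0.0122]
0.02 [ 0.0037 -0.0026 -0.0095]
0.01 [ 0.0087 -0.003  -0.0182]
corners [[124, 103], [134, 218], [150, 207], [222, 213], [228, 230], [235, 213], [247, 214], [251, 148], [271, 149], [273, 214], [286, 213], [293, 231], [298, 213], [369, 207], [386, 218], [395, 102], [239, 96]]
hole pred [[365.3, 219.4]] corner [[396.2, 100.5]]
hole pred [[152.7, 219.3]] corner [[121.9, 100.6]]
```

Call:
arm_command --steps '[{"rot": [0,0,-0.2],"slide": [-0.0011,-0.0022,-0.0007],"grip": 0},{"rot": [0,0,0],"slide": [0,0,0],"grip": 0},{"rot": [0,0,0],"slide": [0.0025,-0.0002,-0.0044],"grip": 0},{"rot": [0,0,0],"slide": [0.0025,-0.0002,-0.0044],"grip": 0},{"rot": [0,0,0],"slide": [0.0025,-0.0002,-0.0044],"grip": 0},{"rot": [0,0,0],"slide": [0.0025,-0.0002,-0.0043],"grip": 0},{"rot": [0,0,0],"slide": [0,0,0],"grip": 0},{"rot": [0,0,0],"slide": [0,0,0],"grip": 0}]'

```text
time: 25.9
ee_pos: [0.5509, -0.0375, 0.1406]
eef_rot: [0.032, 0.966, -0.009, 0.258]
ft_force: [0.9, -0.1, -3.4]
width: 0.0138
grip_force: 45.0
```

```bash
python3 g.py
```

```text
25.9 [ 0.5509 -0.0375  0.1406] [ 0.9 -0.1 -3.4] to grasp pose: world [ 0.0045 -0.0001 -0.0082] recess [-0.0002  0.0002 -0.0094] [ 0.   -0.01 -0.01] [-0.64 -0.15  0.56  2.25  0.3   0.52  1.22]
0.045 [-0.0179  0.0015  0.0307]
0.02 [-0.0054  0.0006  0.0091]
0.01 [-0.0004  0.0002  0.0004]
```

Call:
arm_command --steps '[{"rot": [0,0,0],"slide": [0.0012,0,-0.0022],"grip": 0},{"rot": [0,0,0],"slide": [0.0012,0,-0.0022],"grip": 0},{"rot": [0,0,0],"slide": [0.001,0,-0.002],"grip": 0},{"rot": [0,0,0],"slide": [0.0008,0,-0.0015],"grip": 0},{"rot": [0,0,0],"slide": [0.0003,0,-0.0005],"grip": 0},{"rot": [0,0,0],"slide": [0,0,0],"grip": 0},{"rot": [0,0,0],"slide": [0,0,0],"grip": 0},{"rot": [0,0,0],"slide": [0,0,0],"grip": 0}]'

```text
time: 26.9
ee_pos: [0.5548, -0.0374, 0.133]
eef_rot: [0.032, 0.966, -0.009, 0.257]
ft_force: [-34.6, 0.5, 30.8]
width: 0.0134
grip_force: 45.0
```

```bash
python3 g.py
```

```text
26.9 [ 0.5548 -0.0374  0.133 ] [-34.6   0.5  30.8] to grasp pose: world [ 0.0007 -0.0002 -0.0007] recess [ 0.0003 -0.0001 -0.0009] [-0.07 -0.07  0.02] [-0.65 -0.13  0.58  2.25  0.28  0.5   1.24]
0.045 [-0.0218  0.0014  0.0383]
0.02 [-0.0093  0.0005  0.0167]
0.01 [-0.0043  0.0002  0.008 ]
```

Call:
arm_command --steps '[{"rot": [0,0,0],"slide": [-0.0008,0,0.0008],"grip": 0},{"rot": [0,0,0],"slide": [0,0,0],"grip": 0},{"rot": [0,0,0],"slide": [0,0,0],"grip": 0.2},{"rot": [0,0,0],"slide": [0,0,0],"grip": 0.3},{"rot": [0,0,0],"slide": [0,0,0],"grip": 0.5},{"rot": [0,0,0],"slide": [0,0,0],"grip": 0.8},{"rot": [0,0,0],"slide": [0,0,0],"grip": 1},{"rot": [0,0,0],"slide": [0,0,0],"grip": 1}]'

```text
time: 27.9
ee_pos: [0.5546, -0.0375, 0.133]
eef_rot: [0.032, 0.966, -0.009, 0.258]
ft_force: [0.2, 0.7, 0.0]
width: 0.0581
grip_force: 0.0
```

Call:
arm_command --steps '[{"rot": [0,0,0],"slide": [-0.0025,0,0.0044],"grip": 1},{"rot": [0,0,0],"slide": [-0.005,0,0.0087],"grip": 1},{"rot": [0,0,0],"slide": [-0.0075,0,0.013],"grip": 1},{"rot": [0,0,0],"slide": [-0.0075,0,0.013],"grip": 1},{"rot": [0,0,0],"slide": [-0.01,0,0.015],"grip": 1},{"rot": [0,0,0],"slide": [-0.02,0,0.01],"grip": 1},{"rot": [0,0,0],"slide": [-0.01,0,0],"grip": 1},{"rot": [0,0,0],"slide": [0,0,0],"grip": 1}]'

```text
time: 28.9
ee_pos: [0.4918, -0.0375, 0.1971]
eef_rot: [0.032, 0.965, -0.009, 0.258]
ft_force: [0.2, -0.7, -0.3]
width: 0.0868
grip_force: 0.0
```

```bash
python3 - <<'E'
from h import *
s=sensors.read_state();print(s["time"],s["width"],s["ft_force"],s["ee_pos"])
eyes.camera("wrist");eyes.camera("wrist")
d=eyes.camera("wrist");o,Rr,_=box(np.load("box.npy"))
blue=cv2.inRange(cv2.cvtColor(d["pixels"],cv2.COLOR_RGB2HSV),(100,100,50),(125,255,255))
cs,hi=cv2.findContours(blue,cv2.RETR_CCOMP,2)
for c,k in zip(cs,hi[0]):
    if k[3]>=0 and cv2.contourArea(c)>20: print("hole",cv2.boundingRect(c),cv2.minEnclosingCircle(c)[0])
    elif cv2.contourArea(c)>3000: print("corners",cv2.approxPolyDP(c,6,True)[:,0].tolist())
for dx in(0,-.003): print(fish(d,[o+Rr@[dx,y,.004] for y in(-.072,.072)]+[o+Rr@[dx-.08,y,.004] for y in(-.088,.088)]).round(1).tolist())
save(d,"w7",(120,80,400,280),2.8)
E
```

```text
28.9 0.08679704623800683 [ 0.15641963 -0.72716128 -0.25403857] [ 0.49179808 -0.03746485  0.19714829]
corners [[170, 128], [175, 213], [182, 215], [187, 200], [200, 209], [186, 218], [190, 237], [257, 237], [259, 161], [271, 161], [273, 237], [332, 236], [329, 207], [337, 200], [352, 216], [358, 128]]
[[189.0, 209.8], [336.8, 210.4], [168.6, 127.2], [358.3, 128.6]]
[[188.8, 206.9], [337.1, 207.5], [168.5, 124.0], [358.4, 125.4]]
```

View pics/w7.png

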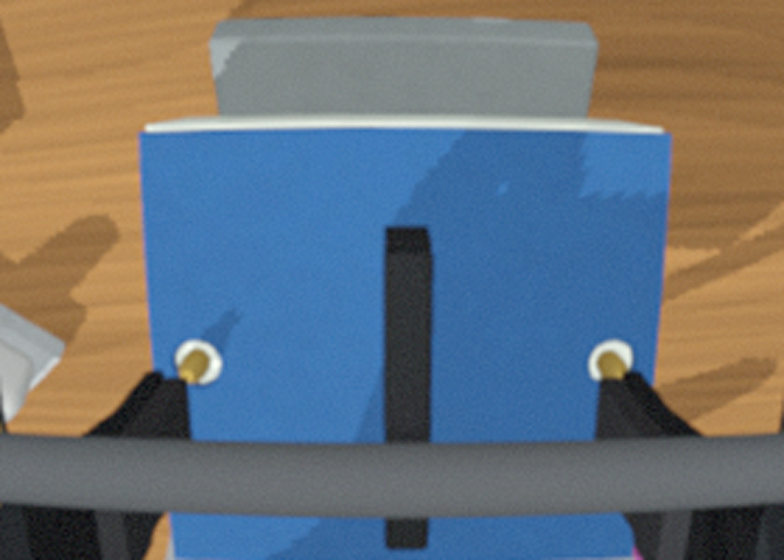

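The cover is seated, with both brass pins through its holes at crop (195,362) and (612,362). Its edges match the seated prediction to within 1 px, and the gripper is clear.

```bash
python3 -c "
from bench import order;print(order.close_job())"
```

```text
the job is handed in; nothing more can be done
None
```

The job is handed in: the switch slide is at its green stop, the cover is back over both pins and released, and the arm stands clear at about 29 s. The hand-in call returned no verdict; the last wrist picture shows the cover seated within about 1 px of the predicted position.

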